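# Turn over the upside-down sample carrier and slide it home on the microscope stage

## Task

One of the three sample carriers on the mat lies upside down (grooved underside up, no round sample showing). Lay it on the hinged turnover flap, swing the flap over by its bar so that the carrier is tipped right way up onto the slideway, and lay the flap back down; then push the carrier along the slideway until it rests against the stop in front of the microscope. Leave the other two carriers and everything else on the bench alone.

Things in the scene. Friction and masses are not known exactly. Their poses are not given: they have to be found in the camera images.
- carrier: The upside-down sample carrier: aluminium block 44 (x) x 56 (y) x 16 (z) mm, about 0.11 kg. Origin at its centre. +z leaves the sample face, which bears a round dark well 33 mm across with a flat brass-coloured disc; the underside bears two dark grooves along y. At the start +z points down. Symmetric outline: either end may lead.
- spare_a: An identical carrier lying right way up (+z up) on the mat; not to be disturbed.
- spare_b: An identical carrier lying right way up (+z up) on the mat; not to be disturbed.
- mat: Fixed black rubber mat 240 (x) x 120 (y) x 4 mm, origin at the centre of its underside on the bench. The three carriers lie on it in a row along its x, about 68 mm apart, their y roughly along the mat's y; any of the three places may hold the upside-down one.
- station: Fixed loading station, origin on the bench below the middle of the flap's hinge, which runs along its y. Flap on the -x side (towards the robot), slideway along y on the +x side; the microscope, up to 185 mm high, stands at the +y end from y = 210 mm on. Before that nothing around the slideway is over 15 mm higher than its floor.
- hinge (a point): Middle of the flap's hinge axis, which runs along station y, 48 mm above the bench.
- flap (a joint): Angle of the turnover flap: 0 = lying open towards the robot (as at the start), grows as its bar swings up and over to the slideway side, limit 2.7 rad. 0.25 kg, lightly damped, no spring: falls to either side when let go. A carrier on it tips off, turned over, on to the slideway by about 2.2 rad.
- flap_floor (a point): Middle of the flap's flat floor, on its surface, 40 mm above the bench when open; moves with the flap. The floor is 104 mm long (station y) and open at both y ends, so a carrier held by its two ends can be set down; 50 mm wide (x) between an 18 mm high lip on the hinge side and a 6 mm high outer ridge.
- flap_bar (a point): Centre of the flap's round bar: 10 mm thick, 90 mm clear length along station y between two thin arms, 112 mm from the hinge axis, 48 mm above the bench when open, only bench below it; moves with the flap. 44 mm clear gap between bar and flap. A vertical gripper can pinch it across and lead it round the arc, the bar turning in the pads.
- bed (a point): Point on the slideway's floor, 37 mm above the bench, mid-width, 36 mm beyond the hinge in station x, level with the flap's middle. Flat floor from 85 mm before (-y) to 190 mm after it. Here the guides (5 mm high on the hinge side, 12 mm on the far side) are 58 mm apart; from 40 to 75 mm after it they narrow to 47 mm, centred here, then run straight.
- stop_face (a point): Foot of the middle of the stop's front face, on the slideway's floor at mid-width, axes as the station's (+y along the slideway, away from the flap). Steel block 26 mm wide, 14 mm high, rigid during the job, its face 125 to 155 mm in y after the bed point, set anew each time. A carrier touching it has its centre 28 mm before the face.
- tweezers: Bystander: steel tweezers 120 mm long, lying.
- screwdriver: Bystander: screwdriver 160 mm long, lying.
- jar: Bystander: amber jar, 48 mm across, 55 mm high.
- dish: Bystander: clear closed dish, 88 mm across, 14 mm high.
- tape: Bystander: roll of tape, 68 mm across, 18 mm high, lying flat.
- mug: Bystander: white mug, 76 mm across, 90 mm high.
- notes: Bystander: pad of notes 75 x 75 x 18 mm.
Things that resemble listed ones, but are neither listed nor needed, are in the scene too. What is shaped like the carrier but red or turquoise is not meant.

How it is judged:
On the way, in this order (a step that is already met when the one before it is completed fails the run):
1. the upside-down carrier lies on the open flap (distance between carrier and flap_floor below 0.026 m and value of joint flap below 0.15 rad and angle between carrier's own z axis and vertical above 2.9 rad and contact force between carrier and the fingers below 0.1 N), for 0.2 s.
2. the flap is swung over, past upright (value of joint flap above 1.75 rad), for 0.05 s.
3. the carrier lies right way up on the slideway and the flap is laid back down (value of joint flap below 0.15 rad and angle between carrier's own z axis and vertical below 0.1 rad and x of carrier in the frame of bed between -0.02 and 0.02 m and z of carrier in the frame of bed below 0.014 m), for 0.1 s.
At the end, for the whole second after the job is handed in: The carrier that was upside down lies flat, sample face up, between the narrow guides of the slideway, its leading end within 2.5 mm of the stop, at rest; the flap lies open (within 0.15 rad of its start); the two other carriers and the bystanders have not been moved by more than 30 mm (y of carrier in the frame of stop_face between -0.0305 and -0.026 m and x of carrier in the frame of stop_face between -0.005 and 0.005 m and z of carrier in the frame of stop_face between 0.004 and 0.012 m and angle between carrier's own z axis and vertical below 0.08 rad and linear speed of carrier below 0.02 m/s and angular speed of carrier below 0.2 rad/s and value of joint flap below 0.15 rad); the robot touches nothing.
It fails at once if one of the other two carriers is moved more than 30 mm (distance of any of spare_a, spare_b from where it was at the start of the episode above 0.03 m).
It fails at once if something else on the bench is moved more than 30 mm (distance of any of tweezers, screwdriver, jar, dish, tape, mug, notes from where it was at the start of the episode above 0.03 m).
It also fails if it takes over 72 s, if anything falls off the work surface, if the arm or the gripper's body presses on something with over 40 N, if the wrist force passes 120 N, or if a joint passes its speed limit or range.

## Robot

A 6-joint arm with a two-finger parallel gripper is mounted at the origin on the work surface. World frame = base frame: x ahead of the robot, y to its left, z up, the work surface at z = 0. Lengths are in m, angles in rad, forces in N, time in s.
With the tool pointing down it reaches from about 0.3 to 0.825 m from the base axis. Payload 5.4 kg.
Tool frame: the origin (TCP) lies at the very end of the fingers, on their centre line; the grasp point (between the pads) lies 19 mm behind it; z points along the fingers, x is the direction in which the jaws open and shut, and the axes are right-handed (so a half turn about z gives the same grasp; the last joint's range is limited). The gripper opens to 92 mm and grips with 3 to 60 N. Pads are 20 mm wide; open, the fingers measure 128 mm over their backs; the gripper's body (75 mm by 189 mm) begins 69 mm behind the grasp point.
Start: joints at [-1.487, 0.158, 1.597, -0, 1.386, -0.21], TCP at [0.166, -0.55, 0.215] pointing down, gripper open.
Joint ranges: [-2.91, 2.91], [-0.94, 2.29], [0.18, 2.7], [-1.29, 4.43], [0.17, 2.64], [-3, 3]. Speed limits (rad/s): [2.57, 2.57, 3.14, 3.14, 3.14, 3.14].

## Interface

Orientations are given as a rotation vector (axis times angle).
In Python, from workcell import env, fingers, planner, eyes, job, telemetry gives the robot as it stands. Calls block until the motion is done:
- env.movep(position, orientation): joint-space move of the TCP to a pose.
- env.move_straight(position, frame=None, max_speed=0.15, max_force=None): straight line of the TCP; frame=None keeps the orientation; max_speed is the mean speed in m/s. With max_force (N) it stops when the force on the tool has changed by that much, and returns True; else False.
- env.move_joints(angles): joint-space move.
- fingers.command_gripper(opening): opening from 0.0 (shut) to 1.0 (fully open); the grip force is fixed at half the most; returns when the fingers have stopped.
- env.wait(seconds).
- planner.inverse_kinematics(position, orientation): joint angles nearest the present ones, or None.
- eyes.snapshot(name): name is "scene" or "top"; returns a dict with "color" (480x640x3 uint8, blue, green, red), "fx", "fy", "cx", "cy" (pixels), "extrinsics" (4x4, takes a point from world to camera coordinates). Camera axes: x right, y up, looking along -z (the intrinsics and any distortion apply to the point x, -y, -z); pixel columns grow to the right and rows downward; lengths in m; the calibration is good to about 2 mm. A picture is of the moment at which its call begins. There is no depth.
A pose or a line that the arm cannot do raises env.PlanningError and nothing moves.
- job.close_job(): hands the job in, once; it reports no verdict.
Readings, each from a call of its own:
- telemetry.get_time_s(): time.
- telemetry.get_joint_pos(): joint angles.
- telemetry.get_qvel(): joint speeds.
- telemetry.get_tau(): joint torques, N m.
- telemetry.get_tcp_pos(): TCP position.
- telemetry.get_ee_rot(): TCP orientation.
- telemetry.get_contact_force(): force on the tool from outside, world axes, zero at the start.
- telemetry.get_ft_torque(): the same for the moment, N m.
- telemetry.get_width(): opening from 0.0 (shut) to 1.0 (fully open).
Only numpy, scipy, OpenCV 4.12 (cv2) and the standard library are available. Lean on these libraries where they do the work, as an engineer would, in place of code of your own. Each camera call takes 0.05 s, during which the arm holds its last target. There are 200 camera calls.

## Working session

There is one attempt and no reset: what is moved stays moved. The work goes in short steps, each a Python script; the robot and the scene stay as the last script left them, time stands still between calls to the robot, and variables do not carry over. Pictures are saved under pics/ and viewed, about 8 in all and at most 12, crops included, and the job is handed in when it is done.

```bash
ls; mkdir -p pics; python3 - <<'E'
from workcell import env,eyes,telemetry
import cv2,numpy as np
for n in("top","scene"):
    s=eyes.snapshot(n); cv2.imwrite(f"pics/{n}0.png",s["color"])
    print(n,s["fx"],s["fy"],s["cx"],s["cy"],[k for k in s]);print(np.round(s["extrinsics"],4).tolist())
print(telemetry.get_time_s())
E
```

```text
pics
top 602.3658204911743 602.3658204911743 311.3157313363947 244.6722135411466 ['color', 'fx', 'fy', 'cx', 'cy', 'extrinsics']
[[-0.0191, -0.9997, -0.0181, -0.0213], [0.9882, -0.0216, 0.1519, -0.5829], [-0.1523, -0.015, 0.9882, -1.5081], [0.0, 0.0, 0.0, 1.0]]
scene 523.8908097886523 523.8908097886523 318.4938580574698 251.0511665031609 ['color', 'fx', 'fy', 'cx', 'cy', 'extrinsics']
[[-0.1323, 0.9912, -0.0059, 0.1364], [-0.7015, -0.0894, 0.7071, 0.376], [0.7003, 0.0977, 0.7071, -1.6564], [0.0, 0.0, 0.0, 1.0]]
0.1
```

View pics/top0.png

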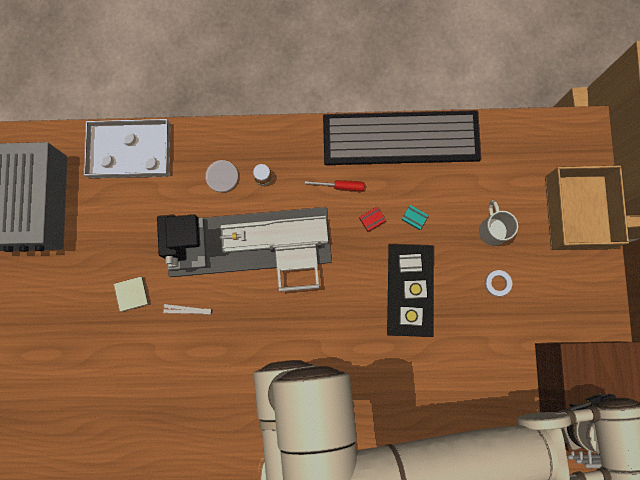

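View pics/scene0.png

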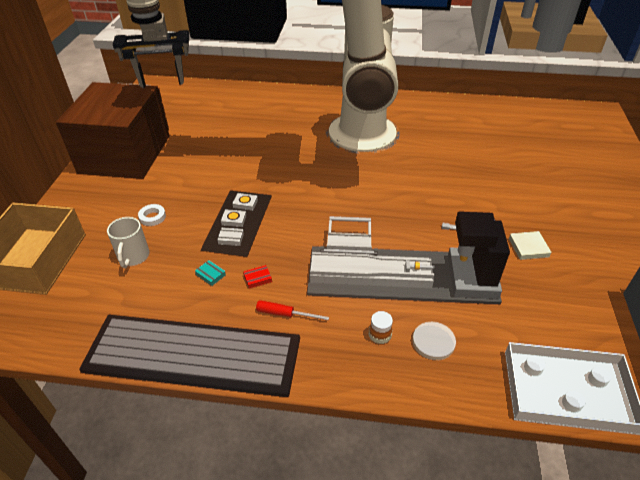

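Top view: the upside-down carrier is at about (410,263), the spares at (415,289) and (411,316). The flap is at about (298,270), with the slideway running left to the stop near (232,236). I'll enlarge these for measuring.

```bash
cat > h.py <<'E'
import numpy as np,cv2
from workcell import env,fingers,planner,eyes,job,telemetry
def proj(s,P):
    P=np.atleast_2d(P);c=(s["extrinsics"]@np.c_[P,np.ones(len(P))].T).T
    return np.c_[s["cx"]+s["fx"]*c[:,0]/-c[:,2], s["cy"]-s["fy"]*c[:,1]/-c[:,2]]
def back(s,uv,z):
    uv=np.atleast_2d(uv).astype(float);E=s["extrinsics"];R=E[:3,:3];o=-R.T@E[:3,3]
    d=np.c_[(uv[:,0]-s["cx"])/s["fx"],-(uv[:,1]-s["cy"])/s["fy"],-np.ones(len(uv))]@R
    return o+d*((z-o[2])/d[:,2])[:,None]
def crop(img,x0,y0,w,h,k): return cv2.resize(img[y0:y0+h,x0:x0+w],None,fx=k,fy=k,interpolation=cv2.INTER_CUBIC)
E
python3 - <<'E'
from h import *
t=cv2.imread("pics/top0.png");s=cv2.imread("pics/scene0.png")
a=crop(t,155,200,185,100,4)   # 740x400
b=crop(t,385,240,52,50,4)   # 208x200
cv2.imwrite("pics/c1.png",a)
b=crop(s,295,205,200,100,4)
cv2.imwrite("pics/c2.png",b)
c=np.hstack([crop(t,383,240,56,100,6),crop(s,200,185,75,100,6)]) 
cv2.imwrite("pics/c3.png",c)
E
```

```text
(no output)
```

View pics/c1.png

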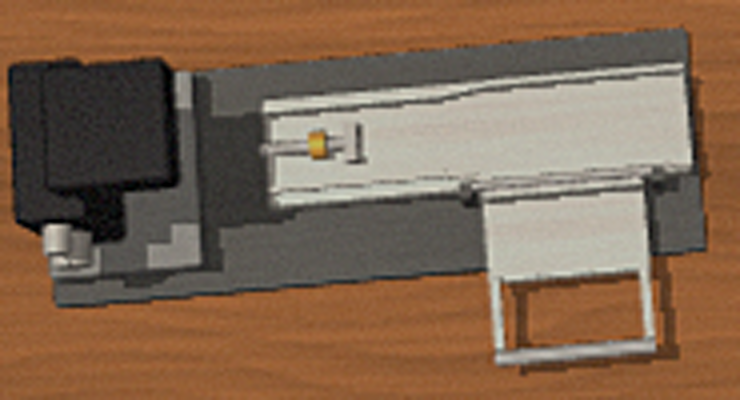

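View pics/c2.png

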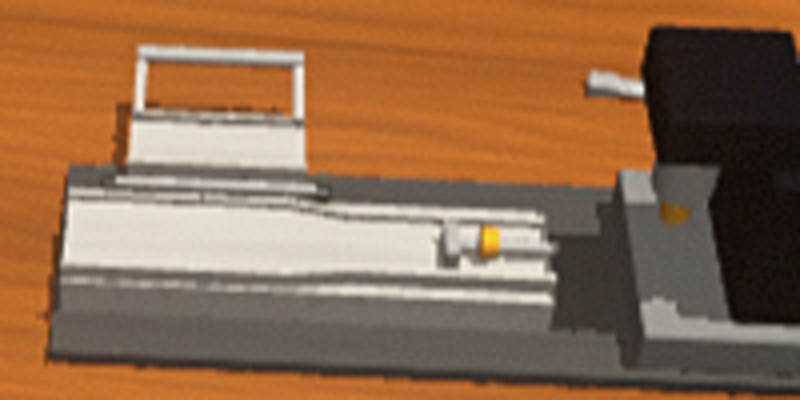

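View pics/c3.png

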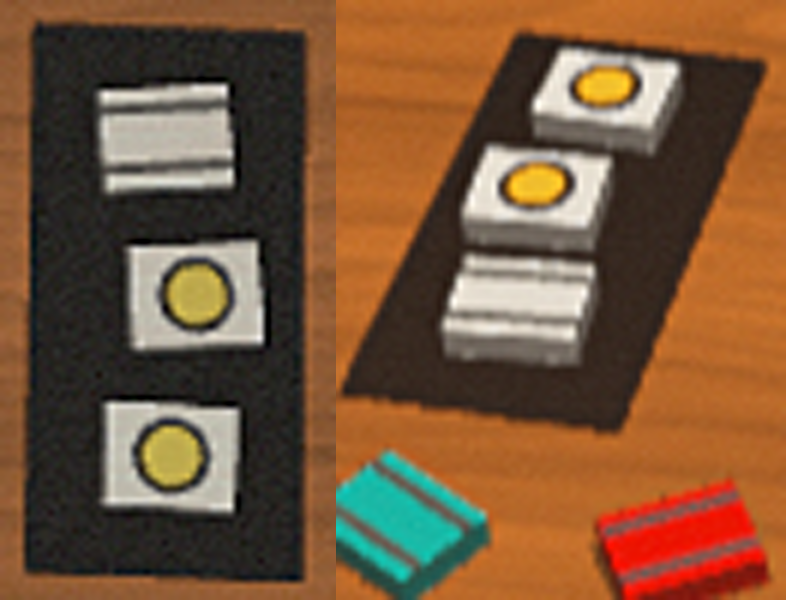

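Crop c3: the carrier's corners in the top view are about (98,90), (229,83), (234,186) and (104,192). Crop c1: the bar runs (497,357)–(655,345) and the stop's front face is near x=361, y=124–162. Next I convert these points and fit the station pose.

```bash
cat > fit.py <<'E'
from h import *
from scipy.optimize import least_squares
T=eyes.snapshot("top");S=eyes.snapshot("scene")
cv=lambda p,k,ox,oy:(np.atleast_2d(p)+.5)/k-.5+np.array([ox,oy])
ct=back(T,cv([(98,90),(229,83),(234,186),(104,192)],6,383,240),.020)
cs=back(S,cv([(464,256),(595,262),(580,341),(444,330)],6,200-56,185),.020)
for c in(ct,cs):
    print("carrier",c.mean(0).round(4),"sides",[np.linalg.norm(c[i]-c[(i+1)%4]).round(4) for i in range(4)],
     "ang of y",np.degrees(np.arctan2(*(c[0]+c[3]-c[1]-c[2])[[1,0]])).round(1))
# station fit: model pts (station frame), image, px
obs=[(T,(-.112,.050,.048),(497,357)),(T,(-.112,-.050,.048),(655,345)),
     (T,(-.063,.052,.040),(493,281)),(T,(-.063,-.052,.040),(641,270)),
     (S,(-.112,-.050,.048),(138,50)),(S,(-.112,.050,.048),(303,57)),
     (T,(.036,-.085,.037),(689,118)),(T,(.036,.190,.037),(268,154)),
     (S,(.036,-.085,.037),(64,232)),(S,(.036,.190,.037),(549,256))]
px=np.vstack([cv(p,4,*((155,200) if c is T else (295,205))) for c,_,p in obs])
def W(v,P):
    c,s=np.cos(v[2]),np.sin(v[2]);P=np.asarray(P)
    return np.array([v[0]+c*P[0]-s*P[1],v[1]+s*P[0]+c*P[1],P[2]])
def res(v): return np.concatenate([proj(c,W(v,P))[0]-p for (c,P,_),p in zip(obs,px)])
r=least_squares(res,[.5,0,0],loss="soft_l1");v=r.x
print("station",v.round(4));print(res(v).reshape(-1,2).round(2).tolist())
c,s=np.cos(v[2]),np.sin(v[2])
for cam,p,o in((T,[(361,124),(361,162)],(155,200)),(S,[(446,222),(441,258)],(295,205))):
    q=back(cam,cv(p,4,*o),.051); d=q-[v[0],v[1],0]
    print("stop edge in station",np.c_[c*d[:,0]+s*d[:,1],-s*d[:,0]+c*d[:,1]].round(4).tolist())
np.save("st.npy",v)
t=T["color"].copy();print(telemetry.get_ee_rot(),telemetry.get_time_s())
E
python3 fit.py
```

```text
carrier [ 0.5336 -0.2892  0.02  ] sides [np.float64(0.0568), np.float64(0.0449), np.float64(0.0561), np.float64(0.0445)] ang of y 91.7
carrier [ 0.5327 -0.2865  0.02  ] sides [np.float64(0.0554), np.float64(0.0475), np.float64(0.0567), np.float64(0.0448)] ang of y -88.0
station [0.5826 0.0093 0.065 ]
[[-0.2, 0.87], [-0.54, 0.51], [-1.2, 1.19], [2.12, 0.47], [-0.13, 0.88], [-0.81, 0.77], [-0.47, -0.21], [-0.56, -0.13], [-0.38, 1.09], [-0.53, 0.54]]
stop edge in station [[0.0474, 0.1252], [0.0226, 0.1269]]
stop edge in station [[0.0246, 0.1323], [0.0528, 0.1281]]
[-2.52200076e+00  1.87186711e+00  1.18593868e-03] 0.2
```

```bash
cat >> h.py <<'E'
from scipy.spatial.transform import Rotation as Ro
def down(phi): # tool x along world angle phi
    c,s=np.cos(phi),np.sin(phi)
    return Ro.from_matrix(np.array([[c,s,0],[s,-c,0],[0,0,-1.]])).as_rotvec()
try: V=np.load("st.npy")
except OSError: V=None
def w(x,y,z):
    c,s=np.cos(V[2]),np.sin(V[2]); return np.array([V[0]+c*x-s*y,V[1]+s*x+c*y,z])
def st(P):
    c,s=np.cos(V[2]),np.sin(V[2]); d=np.asarray(P)-[V[0],V[1],0]; return np.array([c*d[0]+s*d[1],-s*d[0]+c*d[1],d[2]])
def rep(*a): print(*a,"t",round(telemetry.get_time_s(),2),"tcp",np.round(telemetry.get_tcp_pos(),4),"F",np.round(telemetry.get_contact_force(),1),"w",round(float(telemetry.get_width()),3),flush=True)
E
python3 - <<'E'
from h import *
T=eyes.snapshot("top")
for y,z in((193,.058),(275,.046),(351,.048)): print(y,st(back(T,[(565.5/4-.5+155,(y+.5)/4-.5+200)],z)[0]).round(4))
ph=np.radians(91.8)
for a in(ph,ph-np.pi):
    print(planner.inverse_kinematics([.533,-.288,.1],down(a)),planner.inverse_kinematics(w(-.034,0,.15),down(V[2]+a-ph+np.pi/2)),planner.inverse_kinematics(w(-.112,0,.029),down(V[2])))
    print(planner.inverse_kinematics(w(.066,0,.12),down(V[2])),planner.inverse_kinematics(w(.066,0,.12),down(V[2]+np.pi)))
E
```

```text
193 [-0.01   -0.0026  0.058 ]
275 [-0.061   0.0021  0.046 ]
351 [-0.1097  0.0059  0.048 ]
[-6.94619463e-01  3.45263859e-01  1.60985604e+00 -4.44089210e-16
  1.18647275e+00 -2.29683172e+00] [-2.07315871e-01  1.48927379e-01  1.73929071e+00 -4.44089210e-16
  1.25337456e+00 -1.84315820e+00] [-2.53136721e-01  1.33165800e-01  2.02951276e+00 -4.44089210e-16
  9.78914097e-01 -3.18182719e-01]
[-1.64933378e-01  4.25344529e-01  1.46266911e+00 -4.44089210e-16
  1.25357901e+00 -2.29979377e-01] [-1.64933378e-01  4.25344529e-01  1.46266911e+00 -4.44089210e-16
  1.25357901e+00  2.91161328e+00]
[-6.94619463e-01  3.45263859e-01  1.60985604e+00 -4.44089210e-16
  1.18647275e+00  8.44760938e-01] [-2.07315871e-01  1.48927379e-01  1.73929071e+00 -8.88178420e-16
  1.25337456e+00  1.29843446e+00] [-2.53136721e-01  1.33165800e-01  2.02951276e+00 -4.44089210e-16
  9.78914097e-01 -3.18182719e-01]
[-1.64933378e-01  4.25344529e-01  1.46266911e+00 -4.44089210e-16
  1.25357901e+00 -2.29979377e-01] [-1.64933378e-01  4.25344529e-01  1.46266911e+00 -4.44089210e-16
  1.25357901e+00  2.91161328e+00]
```

```bash
python3 - <<'E'
from h import *
o=down(np.radians(91.8)-np.pi)
fingers.command_gripper(.95)
env.movep([.5332,-.288,.09],o)
print(env.move_straight([.5332,-.288,.0072],max_speed=.1,max_force=8)); rep("down")
fingers.command_gripper(0.); rep("grip")
env.move_straight([.5332,-.288,.13]); rep("up")
env.movep(w(-.034,0,.13),down(V[2]-np.pi/2)); rep("over")
cv2.imwrite("pics/p1.png",np.hstack([crop(eyes.snapshot("top")["color"],250,210,60,100,6),crop(eyes.snapshot("scene")["color"],300,170,70,100,6)]))
E
```

```text
False
down t 3.22 tcp [ 0.5338 -0.2885  0.008 ] F [ 0.1 -0.4 -0.2] w 0.95
grip t 3.79 tcp [ 0.5333 -0.2881  0.0074] F [-0.7 -0.1  1.2] w 0.606
up t 4.76 tcp [ 0.5325 -0.2874  0.1287] F [ 0.1 -0.3 -0.8] w 0.605
over t 5.89 tcp [0.5489 0.0061 0.1299] F [ 1.  -1.4 -0.9] w 0.605
```

Grip is good (55.7 mm). Now lay it on the flap.

```bash
python3 - <<'E'
from h import *
env.wait(.3)
env.move_straight(w(-.034,0,.060))
env.wait(.2); rep("near")
print(env.move_straight(w(-.034,0,.0435),max_speed=.03,max_force=4)); rep("placed")
env.wait(.2)
fingers.command_gripper(.74); rep("open")
env.move_straight(w(-.034,0,.15)); env.wait(.2); rep()
env.movep(w(-.112,0,.15)+[0,0,0],down(V[2])); fingers.command_gripper(.45)
env.movep(w(-.20,0,.20),down(V[2]))
cv2.imwrite("pics/p2.png",np.hstack([crop(eyes.snapshot("top")["color"],265,215,70,85,6),crop(eyes.snapshot("scene")["color"],310,205,63,85,6)]))
E
```

```text
near t 7.11 tcp [0.5498 0.0069 0.0614] F [-0.4 -0.1 -1. ] w 0.607
True
placed t 7.66 tcp [0.5481 0.0072 0.0434] F [-0.6 -0.2  5.1] w 0.602
open t 8.24 tcp [0.547  0.0074 0.0423] F [-0.1  0.1 -0.8] w 0.739
t 9.31 tcp [0.5479 0.0073 0.1488] F [-0.   0.4  0.3] w 0.74
```

View pics/p2.png

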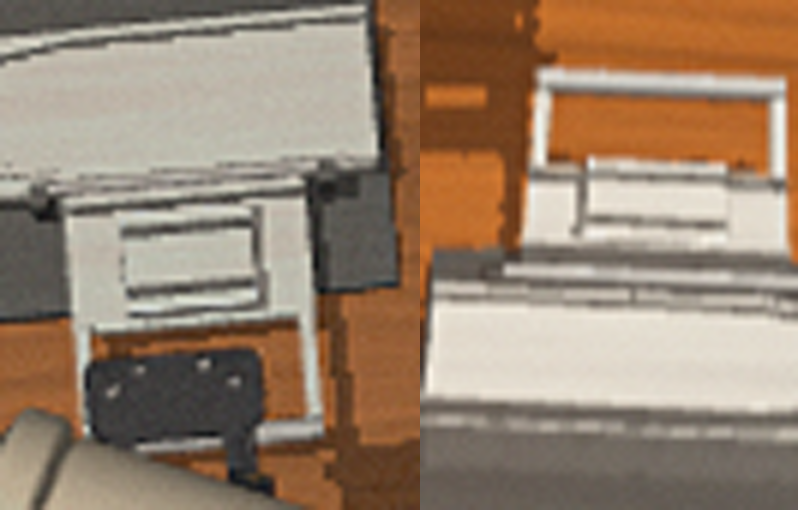

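Picture 6: the carrier lies flat, grooves up, centred on the flap floor between the lip and the ridge; the flap is open. Next: pinch the bar and centre on it by force.

```bash
python3 - <<'E'
from h import *
env.movep(w(-.111,0,.12),down(V[2])); env.wait(.2)
print(env.move_straight(w(-.111,0,.029),max_speed=.1,max_force=8)); env.wait(.2); rep("down")
fingers.command_gripper(0.); env.wait(.2); rep("grip"); print(st(telemetry.get_tcp_pos()).round(4))
E
```

```text
False
down t 13.9 tcp [0.4724 0.002  0.0296] F [ 0.1  1.  -0.6] w 0.455
grip t 14.69 tcp [0.471  0.0021 0.0289] F [-5.8 -1.2  6.1] w 0.098
[-0.1118  0.      0.0289]
```

```bash
cat >> h.py <<'E'
def arc(a0,a1,n,r=.112,sp=.08,lim=35):
    for a in np.linspace(a0,a1,n+1)[1:]:
        env.move_straight(w(-r*np.cos(a),0,.029+r*np.sin(a)),max_speed=sp)
        F=telemetry.get_contact_force(); p=st(telemetry.get_tcp_pos())
        print(round(a,2),"F",np.round(F,1),"th",round(float(np.arctan2(p[2]-.029,-p[0])),2),"r",round(float(np.hypot(p[0],p[2]-.029)),4),flush=True)
        if np.linalg.norm(F)>lim: print("FORCE");return False
    rep();return True
E
python3 - <<'E'
from h import *
arc(0,1.5,10)
E
```

```text
0.15 F [-1.3 -0.6 -2.3] th 0.15 r 0.1119
0.3 F [-2.6 -1.  -1.8] th 0.3 r 0.1122
0.45 F [-5.1 -2.   0.1] th 0.45 r 0.1127
0.6 F [-9.  -2.4  2.8] th 0.6 r 0.1132
0.75 F [-11.3  -1.6   7.7] th 0.75 r 0.114
0.9 F [-16.6  -1.   16.1] th 0.9 r 0.1148
1.05 F [-10.1   0.6  14.1] th 1.07 r 0.1145
1.2 F [-6.1  0.2 11. ] th 1.22 r 0.1145
1.35 F [-2.6  0.8  9. ] th 1.37 r 0.1145
1.5 F [-1.9 -0.6  7.1] th 1.52 r 0.1143
t 18.27 tcp [0.5768 0.0088 0.1432] F [-1.9 -0.6  7.1] w 0.099
```

```bash
python3 - <<'E'
from h import *
if arc(1.5,2.4,6,r=.1128):
    env.wait(.5); rep()
    cv2.imwrite("pics/p3.png",crop(eyes.snapshot("scene")["color"],290,180,130,100,6))
    arc(2.4,1.5,5,r=.1128)
E
```

```text
1.65 F [ 0.2 -0.3  5.5] th 1.66 r 0.1144
1.8 F [ 0.6 -1.   4.6] th 1.81 r 0.1137
1.95 F [ 1.5 -1.3  4.2] th 1.95 r 0.113
2.1 F [ 0.1 -1.   0.4] th 2.1 r 0.1124
2.25 F [ 0.4 -2.3  0.7] th 2.25 r 0.1124
2.4 F [-0.8 -1.1  0.5] th 2.4 r 0.1125
t 20.43 tcp [0.6654 0.0147 0.1049] F [-0.8 -1.1  0.5] w 0.097
t 20.93 tcp [0.6652 0.0147 0.1051] F [-1.6 -1.9 -0.3] w 0.094
2.22 F [ 0.3 -2.5 -2.8] th 2.22 r 0.1128
2.04 F [ 1.9 -1.6  0.5] th 2.04 r 0.1136
1.86 F [2.8 0.3 5. ] th 1.87 r 0.1144
1.68 F [ 2.8 -1.1  6.9] th 1.69 r 0.1142
1.5 F [ 0.7 -0.9  5.2] th 1.5 r 0.1133
t 22.98 tcp [0.5747 0.0089 0.142 ] F [ 0.7 -0.9  5.2] w 0.097
```

```bash
python3 - <<'E'
from h import *
if arc(1.5,0,10,r=.1128):
    env.wait(.2); fingers.command_gripper(.45); env.wait(.1)
    env.move_straight(w(-.112,0,.15)); env.movep(w(-.17,-.08,.25),down(V[2])); rep()
    cv2.imwrite("pics/p4.png",np.vstack([crop(eyes.snapshot("top")["color"],215,205,130,60,5),crop(eyes.snapshot("scene")["color"],300,210,130,60,5)]))
E
```

```text
1.35 F [-0.1 -1.3  4.1] th 1.35 r 0.1126
1.2 F [ 0.4 -0.7  1.7] th 1.19 r 0.1125
1.05 F [ 1.7  0.1 -1.1] th 1.04 r 0.1125
0.9 F [ 1.6  1.  -2.2] th 0.9 r 0.1127
0.75 F [ 2.9  2.3 -3. ] th 0.75 r 0.1127
0.6 F [ 5.4  2.6 -2.7] th 0.6 r 0.1125
0.45 F [ 5.2  2.8 -2. ] th 0.44 r 0.1124
0.3 F [ 5.2  4.2 -1.6] th 0.29 r 0.1122
0.15 F [ 5.6  3.3 -1.7] th 0.14 r 0.112
0.0 F [4.2 3.3 5.9] th 0.0 r 0.1119
t 26.56 tcp [0.471  0.0018 0.0291] F [4.2 3.3 5.9] w 0.095
t 29.07 tcp [ 0.4179 -0.081   0.2486] F [-0.5  0.1 -0.7] w 0.448
```

View pics/p4.png

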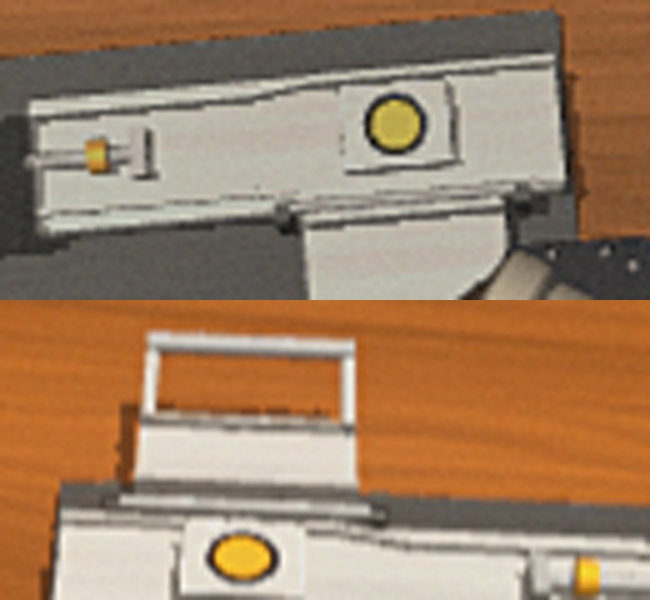

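Picture 7: the carrier is right way up on the slideway bed (disc at about (395,124) in the top half), the flap is back open. Now the push.

```bash
python3 - <<'E'
from h import *
T=eyes.snapshot("top")
c=st(back(T,[(395.5/5-.5+215,124.5/5-.5+205)],.053)[0]);print("carrier",c.round(4))
o=down(V[2]-np.pi/2); fingers.command_gripper(0.)
y0=c[1]-.028-.018-.022
env.movep(w(.036,y0,.2),o)
env.move_straight(w(.036,y0,.08)); env.wait(.2); rep("above")
print(env.move_straight(w(.036,y0,.0425),max_speed=.05,max_force=6)); rep("low")
print(env.move_straight(w(.036,.030,.0425),max_speed=.05,max_force=10)); rep("pushed"); print(st(telemetry.get_tcp_pos()).round(4))
E
```

```text
carrier [ 0.0392 -0.0004  0.053 ]
above t 32.64 tcp [ 0.6238 -0.0568  0.0812] F [ 0.5  0.6 -0.2] w 0.001
False
low t 33.54 tcp [ 0.6233 -0.0567  0.0428] F [-0.1 -0.5  0.8] w 0.006
False
pushed t 35.66 tcp [0.6166 0.0415 0.0425] F [-0.3 -0.2 -0.2] w 0.005
[0.036  0.0299 0.0425]
```

```bash
python3 - <<'E'
from h import *
print(env.move_straight(w(.036,.085,.0425),max_speed=.03,max_force=6)); rep("stop?"); print(st(telemetry.get_tcp_pos()).round(4))
env.wait(.2)
p=st(telemetry.get_tcp_pos())
env.move_straight(w(.036,p[1]-.03,.0425),max_speed=.05); env.move_straight(w(.036,p[1]-.03,.15))
env.movep(w(-.17,-.08,.25),o:=down(V[2])); env.wait(.2); rep()
cv2.imwrite("pics/p5.png",np.vstack([crop(eyes.snapshot("top")["color"],205,205,130,60,5),crop(eyes.snapshot("scene")["color"],320,210,130,80,5)]))
E
```

```text
True
stop? t 36.73 tcp [0.6143 0.0721 0.0423] F [ 0.1 -3.   1.6] w 0.002
[0.0357 0.0605 0.0423]
t 40.43 tcp [ 0.4183 -0.0815  0.2499] F [ 0.5  0.2 -0.8] w 0.005
```

View pics/p5.png

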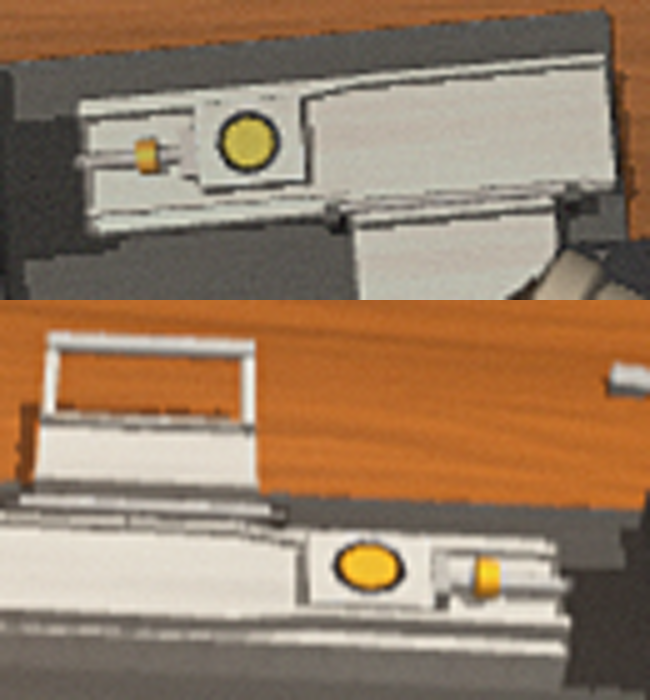

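Picture 8: the carrier lies in the narrow guides with its leading end at the stop (top view (197,150)) and the flap is open. The cameras only resolve about 2.5 mm per pixel, so I'll confirm with a second, firmer push.

```bash
python3 - <<'E'
from h import *
o=down(V[2]-np.pi/2)
env.movep(w(.036,.03,.12),o); env.move_straight(w(.036,.03,.0425),max_speed=.1); env.wait(.2); rep()
print(env.move_straight(w(.036,.080,.0425),max_speed=.025,max_force=15)); rep("push"); print(st(telemetry.get_tcp_pos()).round(4))
env.wait(.2); rep(); p=st(telemetry.get_tcp_pos());print(p.round(4))
env.move_straight(w(.036,.035,.0425),max_speed=.05); env.move_straight(w(.036,.035,.15))
env.movep(w(-.17,-.08,.25),down(V[2])); env.wait(.3); rep()
t=eyes.snapshot("top");cv2.imwrite("pics/t6.png",t["color"])
h=cv2.cvtColor(t["color"],cv2.COLOR_BGR2HSV)[205:265,220:300]
m=cv2.inRange(h,(20,100,90),(35,255,255));n,_,s,c=cv2.connectedComponentsWithStats(m)
for i in range(1,n):
    if s[i,4]>40: print(s[i],"disc st",st(back(t,c[i]+[220,205],.053)[0]).round(4))
cv2.imwrite("pics/p6.png",np.vstack([crop(t["color"],140,180,400,160,2),crop(eyes.snapshot("scene")["color"],80,180,400,140,2)]))
E
```

```text
t 43.33 tcp [0.6172 0.0416 0.0434] F [ 0.5 -0.1 -0.3] w 0.008
True
push t 44.62 tcp [0.6146 0.072  0.0425] F [ 0.  -2.4  2. ] w 0.006
[0.036  0.0605 0.0425]
t 44.82 tcp [0.6145 0.072  0.0423] F [ 0.9 -2.3  1.9] w 0.01
[0.0359 0.0605 0.0423]
t 48.34 tcp [ 0.4183 -0.0815  0.2499] F [-0.6 -0.4 -0.3] w 0.007
[30 24 10  9 76] disc st [0.0387 0.101  0.053 ]
```

View pics/p6.png

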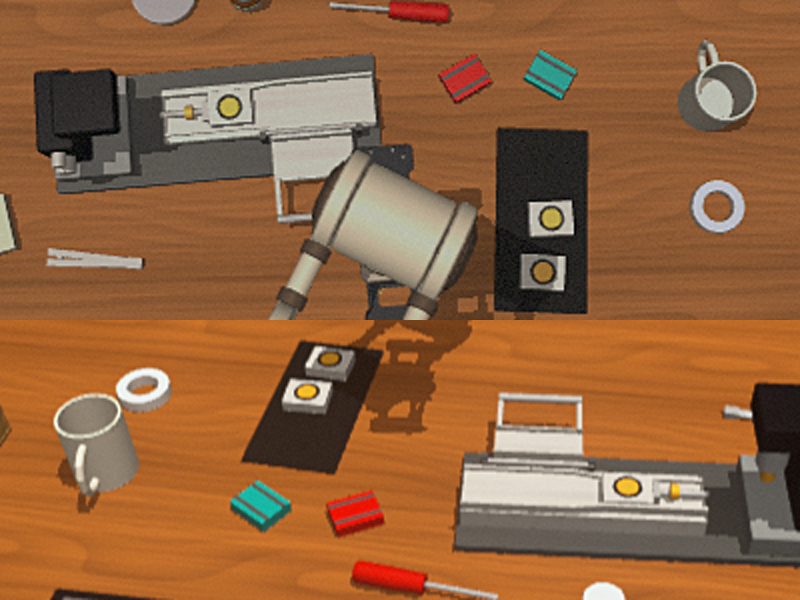

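Both pushes, at 6 N and 15 N, ended at the same position (0.0605). The disc puts the carrier's leading end at about 0.129, against a measured stop face of 0.125–0.132. Handing in.

```bash
python3 -c "
from h import *
rep(); job.close_job()"
```

```text
t 48.44 tcp [ 0.4182 -0.0815  0.2499] F [-0.6 -0.2  0.3] w 0.004
the job is handed in; nothing more can be done
```

The carrier is right way up and pushed along the slideway to the stop, the flap is back open, and I handed the job in at 48.4 s of the 72 s allowed. Handing in gives no verdict, so the outcome rests on my own checks.

**What I did:** I gripped the upside-down carrier by its ends and laid it on the flap. I led the bar round to 2.4 rad and back to 0, and the carrier tipped onto the slideway. I then pushed it with the fingers shut. The force reading stayed under about 25 N during the flap swing.

**Last checks:**
- **Stop contact:** two pushes, triggered at 6 N and 15 N, ended at the same finger position. The camera puts the carrier's leading end at 0.129 m in the station's y direction, and the stop face measured 0.125–0.132 m. This is only good to about one pixel (2.5 mm), so the matching pushes are the stronger evidence.
- **Flap and surroundings:** in the last picture the flap lies open, the spare carriers and the bystanders in view show no movement, and the arm is clear of everything. I did not re-measure the bystanders.

**One disagreement:** the camera put the carrier 2.7 mm off the slideway's centre line, though the narrow guides allow only about 1.5 mm. The bar measured about 2 mm off in the same direction, so I take this as error in my estimate of the station's position.

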